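# Shut the soap bench down

### The job

The batch is finished: turn the hotplate's knob anticlockwise all the way to its off stop. Then set the three rocker switches on the outlet box so that, seen from the robot, the left and right ones are off (near half pressed down) and only the middle one, which feeds the plugged-in adapter, is on (far half, the one with the dash, pressed down). Leave the pot where it stands on the hotplate and do not knock over the bottles or the beaker.

Things in the scene. Friction and masses are not known exactly. Their poses are not given: they have to be found in the camera images.
- hotplate: White hotplate 327 x 240 mm, 131 mm high, fixed. Origin on the table straight below the middle of the knob's base; x to its back, z up. Its console (140 mm long, knob in the middle) slopes up away from the robot at 35 degrees (0.61 rad), so the knob's shaft leans 35 degrees from vertical towards the robot, in its -x. A plate behind carries a pot whose near side is 100 mm behind it.
- knob_grip (a point): Point on the shaft of the knob (black bar on a metal disc), at the height to grip: 34 mm out from the console, 9 mm below the bar's top. z points out along the shaft, x along the grip bar (white pointer line on its -x end); turns with the knob. The bar is 62 mm long, 16 mm wide, and stands on the 66 mm disc, whose top is 22 mm below this point. Grip it across its 16 mm width.
- knob (a joint): Angle of the knob: 0 rad = off, the anticlockwise end stop seen looking at the knob's face; it grows clockwise, up to 4.7. It starts between 1.0 and 2.6. About 0.06 N m of friction, no spring: it stays where it is left. At 0 the bar's x axis points up the slope and the pointer line down it.
- outlet_box: White outlet box, 180 x 220 x 44 mm, fixed, three rocker switches side by side on the part nearer the robot and sockets behind. A black adapter 36 x 36 mm, 74 mm above the table, is in the middle socket, 95 mm behind the rockers. Origin on the table below the middle rocker's pivot; x away from the robot, y left, z up; the rockers are 58 mm apart along y.
- rocker_left (a joint): The left one (+y) of three side-by-side rocker switches, seen from the robot: 0 rad = off (near half pressed flat, far half sticking up), 0.4 rad = on (far half flat, near half sticking up). It snaps over its middle to the nearer end and stays; 1 to 3 N on the outer part of the raised half flips it. It always starts on.
- rocker_middle (a joint): The middle one of three side-by-side rocker switches, seen from the robot: 0 rad = off (near half pressed flat, far half sticking up), 0.4 rad = on (far half flat, near half sticking up). It snaps over its middle to the nearer end and stays; 1 to 3 N on the outer part of the raised half flips it. It starts on or off.
- rocker_right (a joint): The right one (-y) of three side-by-side rocker switches, seen from the robot: 0 rad = off (near half pressed flat, far half sticking up), 0.4 rad = on (far half flat, near half sticking up). It snaps over its middle to the nearer end and stays; 1 to 3 N on the outer part of the raised half flips it. It starts on or off.
- rocker_left_pivot (a point): Point fixed to the outlet box, 6 mm above the left rocker's pivot, 58 mm above the table, level with the half pressed flat. x runs along the rocker away from the robot, z up. The rocker is a white shallow V 26 mm wide, 31 mm per half; the raised half's outer edge is about 12 mm above this point. To flip, press it 24 mm from this point (+x far half, -x near half) down to this level.
- rocker_middle_pivot (a point): Point fixed to the outlet box, 6 mm above the middle rocker's pivot, 58 mm above the table, level with the half pressed flat. x runs along the rocker away from the robot, z up. The rocker is a white shallow V 26 mm wide, 31 mm per half; the raised half's outer edge is about 12 mm above this point. To flip, press it 24 mm from this point (+x far half, -x near half) down to this level.
- rocker_right_pivot (a point): Point fixed to the outlet box, 6 mm above the right rocker's pivot, 58 mm above the table, level with the half pressed flat. x runs along the rocker away from the robot, z up. The rocker is a white shallow V 26 mm wide, 31 mm per half; the raised half's outer edge is about 12 mm above this point. To flip, press it 24 mm from this point (+x far half, -x near half) down to this level.
- pot: Empty steel pot, 132 mm across and 60 mm high, small handles at its sides, standing loose on the hotplate's round plate; its rim is 191 mm above the table. Origin at the centre of its underside. Leave it alone.
- bottle_a: Clear bottle with a black cap, 58 mm across and 150 mm high, standing loose. Origin at the centre of its underside. Leave it standing.
- bottle_b: A second bottle like bottle_a.
- amber_bottle: Small amber bottle, 48 mm across and 90 mm high, standing loose. Origin at the centre of its underside. Leave it standing.
- beaker: Glass beaker, 72 mm across and 100 mm high, standing loose. Origin at the centre of its underside. Leave it standing.
There are look-alikes about, which are no part of the job. Leave any turquoise look-alike of the beaker alone.

How it is judged:
By the outcome, as a careful person would: the job done as asked, in the order asked, and still so for the second after the job is handed in, with the robot touching nothing.
It also fails if it takes over 61 s, if anything falls off the work surface, if the arm or the gripper's body presses on something with over 40 N, if the wrist force passes 120 N, or if a joint passes its speed limit or range.

### The arm

A 6-joint arm with a two-finger parallel gripper is mounted at the origin on the work surface. World frame = base frame: x ahead of the robot, y to its left, z up, the work surface at z = 0. Lengths are in m, angles in rad, forces in N, time in s.
With the tool pointing down it reaches from about 0.25 to 0.775 m from the base axis. Payload 4 kg.
Tool frame: the origin (TCP) lies midway between the tips of the shut fingers; the grasp point (between the pads) lies 19 mm behind it; z points along the fingers, y is the line along which they close (so a half turn about z gives the same grasp; the last joint's range is limited). The gripper opens to 94 mm and grips with 3 to 60 N. Pads are 16 mm wide; open, the fingers measure 119 mm over their backs; the gripper's body (75 mm by 177 mm) begins 78 mm behind the grasp point.
Start: joints at [-1.283, 0.087, 1.371, -0, 1.684, -0.103], TCP at [0.21, -0.509, 0.206] pointing down, gripper open.
Joint ranges: [-3.1, 3.1], [-0.76, 2.03], [0.27, 2.55], [-1.08, 4.22], [0.17, 2.65], [-2.57, 2.57]. Speed limits (rad/s): [2.79, 2.79, 3.14, 3.14, 3.14, 3.14].

### API

Orientations are given as [roll, pitch, yaw] about the fixed x, y, z axes, in that order (R = Rz(yaw) Ry(pitch) Rx(roll)).
In Python, from bench import sensors, eyes, job gives the robot as it stands.
- The arm moves only by the tool arm_command, never from a script. Its argument "series" is a list of rows, each a list of 7 numbers: the opening, from 0 (shut) to 1 (fully open), then the shift along the tool's x, y, z in cm, then the turn, a rotation vector about the tool's x, y, z in rad. In form: [[fingers, dx, dy, dz, wx, wy, wz], ...]. A call has 1 to 20 rows; each row shifts and turns the commanded pose from where the row before left it, along the tool's axes as they then stand; what a row does not reach is not made up. A row lasts 1/10 s, in which the tool goes at most 50 mm and 8.59 degrees, less where a joint would pass 70% of its speed; a pose out of reach is approached as far as the arm can. A call with a gripper value outside its range is refused whole. The fingers move at their own pace and stop on an object; the grip force is fixed at half the most. Time passes only in rows, so rows that do not move let the fingers close. It gives the time, the measured TCP pose, the force and the opening at its end, in the units of the state.
- sensors.get_obs(): the state, without advancing time (a new reading comes with each control period).
- eyes.snapshot(name): name is "side" or "top" or "wrist"; returns the picture (400x640x3 uint8, blue, green, red); there is no depth.
- eyes.get_calibration(name): a dict with "mtx" (3x3 intrinsics, pixels), "k1" (the pictures are not rectified: a ray, as slopes to the right and down, at radius r is drawn at 1 + k1 r^2 times it, then the intrinsics apply), "R" (3x3) and "t" (3): a world point X has camera coordinates R X + t. Camera axes: x right, y down, z forward; pixel columns grow to the right and rows downward; lengths in m; the calibration is good to about 2 mm. A picture is of the moment at which its call begins: read the wrist's pose just before it. get_calibration takes no time and is no camera call; for the wrist camera it gives the pose at the moment of the call.
- job.close_job(): hands the job in, once; it reports no verdict.
The state is a dict: "time": time; "joint_positions": joint angles; "qvel": joint speeds; "joint_torque": joint torques, N m; "tool_pos": TCP position; "ee_rot": TCP orientation; "wrist_force": force on the tool from outside, world axes, zero at the start; "wrist_torque": the same for the moment, N m; "width": finger opening in m.
Only numpy, scipy, OpenCV 4.12 (cv2) and the standard library are available. Lean on these libraries where they do the work, as an engineer would, in place of code of your own. Each camera call takes 0.05 s, during which the arm holds its last target. There are 200 camera calls.

## Working session

There is one attempt and no reset: what is moved stays moved. The work goes in short steps, Python scripts to look and compute and a tool call to move; the robot and the scene stay as the last step left them, time stands still between calls to the robot, and variables do not carry over. Pictures are saved under pics/ and viewed, on a budget of 10 in all, crops included, one or two more only if the job needs it, and the job is handed in when it is done.

Besides the shell and the picture viewer there is one more tool, called after "Call:" as name([rows], argument=value, ...), one row to a line, values as JSON. arm_command: Moves the arm, as the interface text tells. Its arguments: {"type":"object","properties":{"series":{"type":"array","items":{"type":"array","items":{"type":"number"}}}},"required":["series"]}

```bash
mkdir -p pics; python3 - <<'E'
from bench import sensors, eyes
import cv2
o=sensors.get_obs(); print(o['time'],o['tool_pos'],o['ee_rot'],o['width'])
for n in ('top','side'):
    cv2.imwrite(f'pics/{n}0.png',eyes.snapshot(n)); c=eyes.get_calibration(n); print(n,c)
E
```

```text
0.0 [ 0.20934    -0.50800183  0.2043203 ] [-3.13939621e+00 -1.93213765e-04  3.90861697e-01] 0.09425382788781245
top {'mtx': array([[390.61564738,   0.        , 320.44264754],
       [  0.        , 390.61564738, 198.47603701],
       [  0.        ,   0.        ,   1.        ]]), 'k1': -0.07318456682250046, 'R': array([[ 0.00658496, -0.9997901 ,  0.01940089],
       [-0.98603144, -0.0097209 , -0.16627536],
       [ 0.16642906, -0.01803497, -0.98588849]]), 't': array([0.00242858, 0.60585372, 0.82553441])}
side {'mtx': array([[422.86326451,   0.        , 327.28166849],
       [  0.        , 422.86326451, 195.87278195],
       [  0.        ,   0.        ,   1.        ]]), 'k1': 0.014223864639297857, 'R': array([[-0.90047984, -0.43443526, -0.02005151],
       [-0.28888851,  0.6319877 , -0.71912098],
       [ 0.32508381, -0.64176129, -0.69459554]]), 't': array([0.54021711, 0.25966489, 0.86062803])}
```

View pics/top0.png

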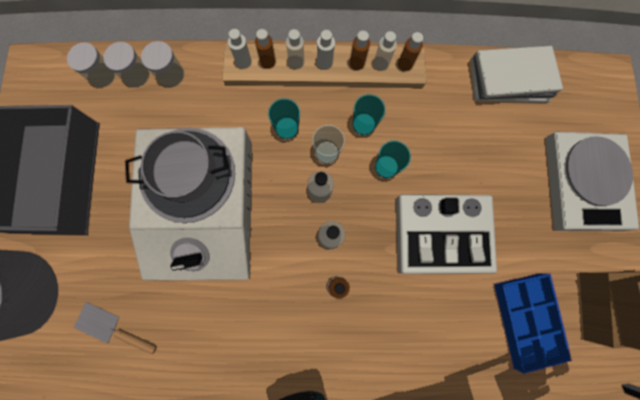

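View pics/side0.png

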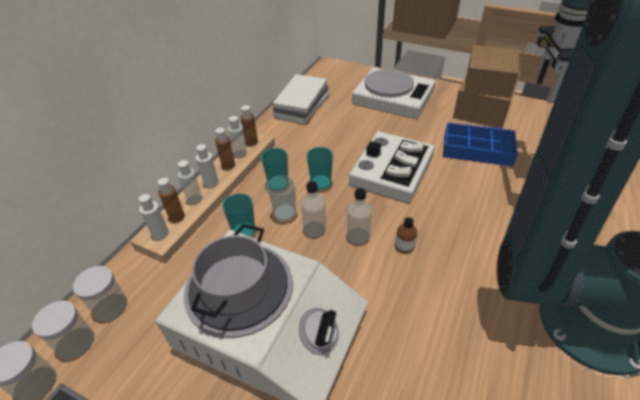

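Top view: the hotplate with pot is at (190,200), its knob at (187,258). The outlet box is at (447,233) with rockers at (426/452/477, 247). The device at (595,180) has a plate and display but no knob, so it is a look-alike. The clear beaker at (327,145) is the real one, and the turquoise ones are decoys. Next I'll enlarge the knob and rockers to confirm.

```bash
python3 - <<'E'
import cv2, numpy as np
t=cv2.imread('pics/top0.png'); s=cv2.imread('pics/side0.png')
def c(im,x,y,w=80,h=60):
    r=cv2.resize(im[y:y+h,x:x+w],(400,300),interpolation=cv2.INTER_CUBIC)
    for i in range(0,w,10): cv2.putText(r,str(x+i),(int(i*400/w),8),0,.3,(0,0,255)); cv2.line(r,(int(i*400/w),10),(int(i*400/w),14),(0,0,255))
    for i in range(0,h,10): cv2.putText(r,str(y+i),(0,int(i*300/h)+4),0,.3,(0,0,255))
    return r
cv2.imwrite('pics/m1.png',np.vstack([np.hstack([c(t,150,230),c(s,280,290)]),np.hstack([c(t,392,190,112,84),c(s,345,125,100,75)])]))
E
```

```text
(no output)
```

View pics/m1.png

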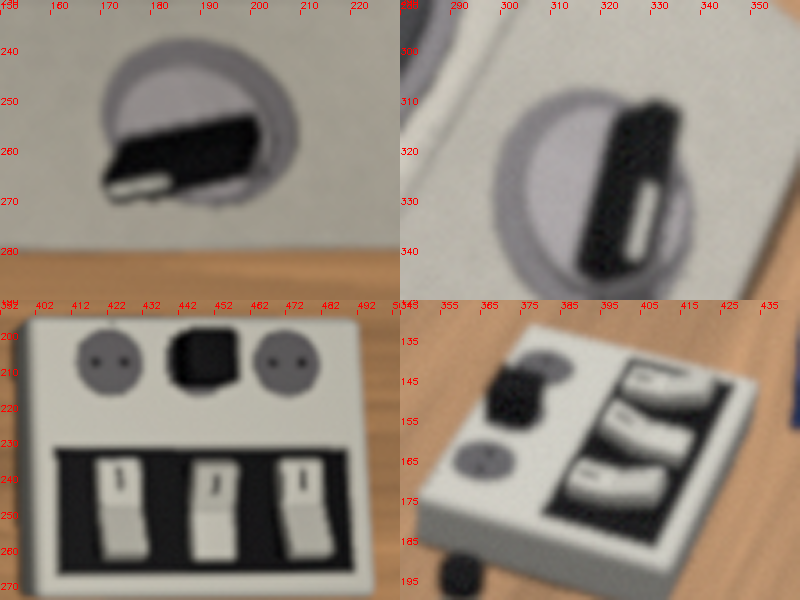

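The crops show:
- **Knob:** the pointer's white line is at the left (+y) end of the bar in the top view, about (178,267). That makes the knob roughly 80 degrees from off.
- **Rockers:** left and right have the bright far half flat, so they are on. The middle one is shaded the other way, so it is off.

All three need flipping.

```bash
cat > h.py <<'E'
import cv2, numpy as np
from bench import sensors, eyes
from scipy.spatial.transform import Rotation as Ro
def ray(c,p):
    D=np.array([c['k1'],0,0,0,0.])
    n=cv2.undistortPoints(np.array([[p]],float),c['mtx'],D)[0,0]
    return -c['R'].T@c['t'], c['R'].T@np.array([n[0],n[1],1.])
def onz(c,p,z):
    o,d=ray(c,p); return o+d*(z-o[2])/d[2]
def tri(c1,p1,c2,p2):
    o1,d1=ray(c1,p1);o2,d2=ray(c2,p2)
    s=np.linalg.lstsq(np.c_[d1,-d2],o2-o1,rcond=None)[0]
    a,b=o1+s[0]*d1,o2+s[1]*d2
    return (a+b)/2,np.linalg.norm(a-b)
def proj(c,X):
    x=c['R']@np.asarray(X)+c['t'];n=x[:2]/x[2];n=n*(1+c['k1']*(n@n));return (c['mtx']@[*n,1])[:2]
E
python3 - <<'E'
from h import *
np.set_printoptions(precision=4,suppress=True)
T=eyes.get_calibration('top');S=eyes.get_calibration('side')
def ell(f,x0,x1,y0,y1):
    im=cv2.imread(f)[y0:y1,x0:x1].astype(int)
    # ring/disc is bluish against beige console
    m=((im[...,2]-im[...,0])<6).astype(np.uint8)
    n,l,st,_=cv2.connectedComponentsWithStats(m); k=1+np.argmax(st[1:,4]); m=(l==k)
    cs,_=cv2.findContours(m.astype(np.uint8),0,1); c=max(cs,key=cv2.contourArea)[:,0]
    dark=cv2.dilate((im.sum(2)<180).astype(np.uint8),np.ones((5,5)))
    p=c[[dark[y,x]==0 for x,y in c]]+[x0,y0]
    e=cv2.fitEllipse(p.astype(np.float32)); print(f,len(c),len(p),e); return e[0]
a=ell('pics/top0.png',155,225,232,276); b=ell('pics/side0.png',290,348,300,362)
print('ring centre',tri(T,a,S,b))
print('white line ends',tri(T,(171.5,268),S,(326,342)),tri(T,(184,265.8),S,(329.5,326)))
a,b=onz(T,(140,278.5),.05),onz(T,(248,277.5),.05); print('hp near edge',a,b)
for n,p in dict(L=(426.2,247.4),M=(451.6,249.4),R=(476.8,247.4)).items(): print(n,onz(T,p,.058))
print('panel',[onz(T,p,.044) for p in ((407.5,231.8),(489.5,231.8),(491.3,266.5),(408.3,266.5))])
print('adapter', onz(T,(451,205),.074))
E
```

```text
pics/top0.png 108 75 ((189.47206115722656, 254.0633544921875), (29.7335205078125, 37.55207824707031), 108.97205352783203)
pics/side0.png 129 107 ((318.18475341796875, 330.97564697265625), (37.36288070678711, 46.30870819091797), 164.8330841064453)
ring centre (array([0.4785, 0.2869, 0.0749]), np.float64(8.093132404152736e-05))
white line ends (array([0.4489, 0.3133, 0.1046]), np.float64(3.1417088759081906e-05)) (array([0.4544, 0.2861, 0.11  ]), np.float64(0.001241424342532882))
hp near edge [0.4241 0.4018 0.05  ] [0.4301 0.1638 0.05  ]
L [ 0.4975 -0.2263  0.058 ]
M [ 0.4932 -0.2833  0.058 ]
R [ 0.4977 -0.341   0.058 ]
panel [array([ 0.5329, -0.1889,  0.044 ]), array([ 0.5337, -0.3789,  0.044 ]), array([ 0.4554, -0.3785,  0.044 ]), array([ 0.4558, -0.1887,  0.044 ])]
adapter [ 0.5901 -0.2808  0.074 ]
```

Call:
arm_command([
  [0.5,3,-2.26,-1.45,0,0,0],
  [0.5,3,-2.26,-1.45,0,0,0],
  [0.5,3,-2.26,-1.45,0,0,0],
  [0.5,3,-2.26,-1.45,0,0,0],
  [0.5,3,-2.26,-1.45,0,0,0],
  [0.5,3,-2.26,-1.45,0,0,0],
  [0.5,3,-2.26,-1.45,0,0,0],
  [0.5,3,-2.26,-1.45,0,0,0],
  [0.5,1.85,-4.05,0.33,0,0,0],
  [0.5,1.85,-4.05,0.33,0,0,0],
  [0.5,1.85,-4.05,0.33,0,0,0],
  [0.5,1.85,-4.05,0.33,0,0,0],
  [0.5,1.85,-4.05,0.33,0,0,0],
  [0.5,1.85,-4.05,0.33,0,0,0],
  [0.5,1.85,-4.05,0.33,0,0,0],
  [0.5,1.85,-4.05,0.33,0,0,0],
  [0.5,1.85,-4.05,0.33,0,0,0],
  [0.5,1.85,-4.05,0.33,0,0,0],
  [0.5,1.85,-4.05,0.33,0,0,0],
  [0.5,1.85,-4.05,0.33,0,0,0],
])

```text
time: 2.1
tool_pos: [0.3821, 0.2858, 0.2813]
ee_rot: [3.141, 0.001, 0.391]
wrist_force: [1.0, 0.0, 0.3]
width: 0.047
```

```bash
cat >> h.py <<'E'
C0=np.array([.4785,.2865,.075]); YAW=.025   # knob base centre, hotplate yaw
RH=Ro.from_euler('z',YAW).as_matrix()
sh=RH@[-np.sin(.611),0,np.cos(.611)]; up=RH@[np.cos(.611),0,np.sin(.611)]; yh=RH[:,1]
def knobpose(out,ang,c0=C0):
    x=-np.cos(ang)*up+np.sin(ang)*yh; z=-sh
    return c0+out*sh, np.c_[x,np.cross(z,x),z]
def go(p,R):
    o=sensors.get_obs(); r=Ro.from_euler('xyz',o['ee_rot']).as_matrix()
    d=r.T@(p-o['tool_pos'])*100; w=Ro.from_matrix(r.T@R).as_rotvec()
    print('t',o['time'],'pos',o['tool_pos'].round(4),'q',o['joint_positions'].round(3),'F',o['wrist_force'].round(1),'w',round(o['width'],4))
    print('shift cm',d.round(2),'rows',np.linalg.norm(d)/5,'| rotvec',w.round(3),'rows',np.linalg.norm(w)/.15)
    print('shift after turning', (R.T@(p-o['tool_pos'])*100).round(2))
E
python3 -c "
from h import *
go(*knobpose(.167,1.3))"
```

```text
t 2.1 pos [0.3821 0.2858 0.2813] q [ 0.524 -0.078  1.388 -0.     1.832  1.703] F [1.  0.  0.3] w 0.047
shift cm [-0.    0.18  6.95] rows 1.389986190128972 | rotvec [-0.597  0.302 -1.425] rows 10.496733303344019
shift after turning [ 0.89 -3.84  5.73]
```

Rotate (11 rows), then shift 4 rows.

Call:
arm_command([
  [0.5,0,0,0,-0.0543,0.0275,-0.1295],
  [0.5,0,0,0,-0.0543,0.0275,-0.1295],
  [0.5,0,0,0,-0.0543,0.0275,-0.1295],
  [0.5,0,0,0,-0.0543,0.0275,-0.1295],
  [0.5,0,0,0,-0.0543,0.0275,-0.1295],
  [0.5,0,0,0,-0.0543,0.0275,-0.1295],
  [0.5,0,0,0,-0.0543,0.0275,-0.1295],
  [0.5,0,0,0,-0.0543,0.0275,-0.1295],
  [0.5,0,0,0,-0.0543,0.0275,-0.1295],
  [0.5,0,0,0,-0.0543,0.0275,-0.1295],
  [0.5,0,0,0,-0.0543,0.0275,-0.1295],
  [0.5,0.3,-1.28,1.91,0,0,0],
  [0.5,0.3,-1.28,1.91,0,0,0],
  [0.5,0.3,-1.28,1.91,0,0,0],
  [0.5,0,0,0,0,0,0],
])

```text
time: 3.6
tool_pos: [0.3815, 0.2807, 0.2071]
ee_rot: [2.555, 0.157, 1.819]
wrist_force: [-0.3, -0.5, -0.2]
width: 0.0467
```

```bash
python3 - <<'E'
from h import *
go(*knobpose(.017,1.3))
c=eyes.get_calibration('wrist'); cv2.imwrite('pics/w1.png',eyes.snapshot('wrist'))
import pickle; pickle.dump(c,open('w1.pkl','wb'))
for n,p in dict(ring=knobpose(0,0)[0],tip=knobpose(.043,0)[0],pend=knobpose(.043,0)[0]+.031*knobpose(0,1.3)[1][:,0],oend=knobpose(.043,0)[0]-.031*knobpose(0,1.3)[1][:,0]).items(): print(n,proj(c,p))
E
```

```text
t 3.6 pos [0.3815 0.2807 0.2071] q [ 0.818 -0.409  1.917 -0.45   1.22   0.59 ] F [-0.3 -0.5 -0.2] w 0.0467
shift cm [ 0.26  0.55 14.69] rows 2.9408515174851466 | rotvec [-0.007  0.003  0.002] rows 0.04891128887685375
shift after turning [ 0.23  0.45 14.7 ]
ring [326.45212517 187.05377313]
tip [326.84092893 195.70258963]
pend [327.08946412 164.31389664]
oend [326.60584375 225.54607176]
```

View pics/w1.png

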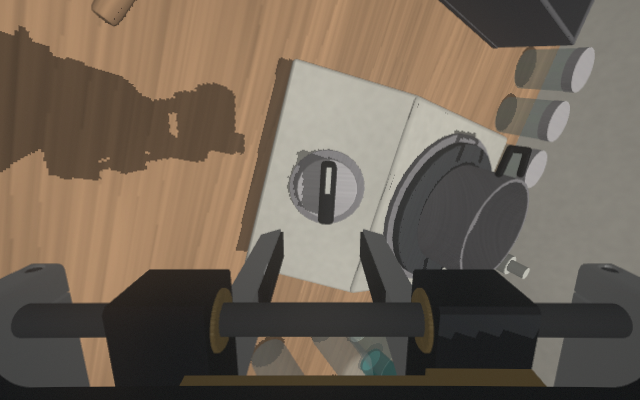

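Bar seen from (329,161) to (326,223), within 1–3 px (about 1–3 mm) of the prediction. The pointer end is at the top, which matches an angle of about 1.33 rad. Next: descend and grip.

Call:
arm_command([
  [0.5,0.33,0.45,0,-0.007,0.003,0.03],
  [0.5,0,0,2.5,0,0,0],
  [0.5,0,0,2.5,0,0,0],
  [0.5,0,0,2.5,0,0,0],
  [0.5,0,0,2.5,0,0,0],
  [0.5,0,0,2.0,0,0,0],
  [0.5,0,0,1.5,0,0,0],
  [0.5,0,0,1.1,0,0,0],
  [0.5,0,0,0,0,0,0],
  [0.5,0,0,0,0,0,0],
])

```text
time: 4.65
tool_pos: [0.4711, 0.2902, 0.0964]
ee_rot: [2.535, 0.133, 1.795]
wrist_force: [-0.2, 0.7, -0.1]
width: 0.0471
```

```bash
python3 - <<'E'
from h import *
go(*knobpose(.017,1.33,C0+[0,.001,0]))
E
```

```text
t 4.65 pos [0.4711 0.2902 0.0964] q [ 0.667 -0.174  1.977 -0.465  0.873  0.619] F [-0.2  0.7 -0.1] w 0.0471
shift cm [-0.13 -0.69  0.46] rows 0.16778462940014965 | rotvec [ 0.009 -0.004 -0.002] rows 0.06803431248085483
shift after turning [-0.13 -0.68  0.47]
```

Call:
arm_command([
  [0.5,-0.13,-0.65,0,0.009,-0.004,0],
  [0.5,0,0,0.45,0,0,0],
  [0.5,0,0,0,0,0,0],
  [0.5,0,0,0,0,0,0],
])

```text
time: 5.05
tool_pos: [0.4684, 0.287, 0.0882]
ee_rot: [2.545, 0.137, 1.793]
wrist_force: [0.6, 0.2, -0.8]
width: 0.0467
```

```bash
python3 - <<'E'
from h import *
go(*knobpose(.017,1.33,C0+[0,.001,0]))
E
```

```text
t 5.05 pos [0.4684 0.287  0.0882] q [ 0.666 -0.169  1.986 -0.466  0.87   0.624] F [ 0.6  0.2 -0.8] w 0.0467
shift cm [ 0.01  0.08 -0.03] rows 0.016909668522520634 | rotvec [-0.001  0.001 -0.002] rows 0.011635261863980813
shift after turning [ 0.01  0.08 -0.03]
```

On target to 1 mm, no contact force. Close the fingers.

Call:
arm_command([
  [0,0,0.08,0,0,0,0],
  [0,0,0,0,0,0,0],
  [0,0,0,0,0,0,0],
  [0,0,0,0,0,0,0],
  [0,0,0,0,0,0,0],
  [0,0,0,0,0,0,0],
])

```text
time: 5.65
tool_pos: [0.4689, 0.2871, 0.0885]
ee_rot: [2.545, 0.137, 1.793]
wrist_force: [-1.2, -0.7, 0.9]
width: 0.0157
```

Call:
arm_command([
  [0,0,0,0,0,0,-0.1],
  [0,0,0,0,0,0,-0.1],
  [0,0,0,0,0,0,-0.1],
  [0,0,0,0,0,0,-0.1],
  [0,0,0,0,0,0,-0.1],
  [0,0,0,0,0,0,-0.1],
  [0,0,0,0,0,0,-0.1],
  [0,0,0,0,0,0,-0.1],
  [0,0,0,0,0,0,-0.1],
  [0,0,0,0,0,0,-0.1],
  [0,0,0,0,0,0,0],
  [0,0,0,0,0,0,0],
])

```text
time: 6.85
tool_pos: [0.4688, 0.2869, 0.0884]
ee_rot: [2.918, 0.572, 2.767]
wrist_force: [-2.3, -0.6, 1.2]
width: 0.0159
```

```bash
python3 - <<'E'
from h import *
go(*knobpose(.017,0,C0+[0,.001,0])); o=sensors.get_obs(); print(o['wrist_torque'], sh@o['wrist_torque'])
E
```

```text
t 6.85 pos [0.4688 0.2869 0.0884] q [ 0.666 -0.168  1.985 -0.465  0.871 -0.376] F [-2.3 -0.6  1.2] w 0.0159
shift cm [-0.02  0.04 -0.04] rows 0.012735333518997754 | rotvec [-0.002 -0.001 -0.333] rows 2.223339399397417
shift after turning [-0.03  0.04 -0.04]
[-0.14508361  0.41857335  0.00774302] 0.08354603377010186
```

Call:
arm_command([
  [0,0,0,0,0,0,-0.08],
  [0,0,0,0,0,0,-0.08],
  [0,0,0,0,0,0,-0.08],
  [0,0,0,0,0,0,-0.06],
  [0,0,0,0,0,0,-0.04],
  [0,0,0,0,0,0,-0.04],
  [0,0,0,0,0,0,0],
])

```text
time: 7.55
tool_pos: [0.4688, 0.2868, 0.0884]
ee_rot: [-3.109, 0.608, -3.062]
wrist_force: [-2.4, -1.7, 1.9]
width: 0.0159
```

```bash
python3 - <<'E'
from h import *
go(*knobpose(.017,0,C0+[0,.001,0])); o=sensors.get_obs(); print(o['wrist_torque'], sh@o['wrist_torque'])
E
```

```text
t 7.55 pos [0.4688 0.2868 0.0884] q [ 0.665 -0.168  1.985 -0.465  0.871 -0.755] F [-2.4 -1.7  1.9] w 0.0159
shift cm [-0.04  0.04 -0.05] rows 0.01449714746234695 | rotvec [-0.001 -0.002  0.045] rows 0.3007867615447087
shift after turning [-0.03  0.05 -0.05]
[ 0.03786905  0.53536227 -0.61915575] -0.5365304813029992
```

The torque about the shaft jumped to -0.54 N m, against 0.06 of friction, so the stop is reached. Release and back out.

Call:
arm_command([
  [0.5,0,0,0,0,0,0],
  [0.5,0,0,0,0,0,0],
  [0.5,0,0,0,0,0,0],
  [0.5,0,0,0,0,0,0],
  [0.5,0,0,-1,0,0,0],
  [0.5,0,0,-2,0,0,0],
  [0.5,0,0,-3,0,0,0],
  [0.5,0,0,-3,0,0,0],
  [0.5,0,0,-3,0,0,0],
  [0.5,0,0,-3,0,0,0],
  [0.5,0,0,0,0,0,0],
])

```text
time: 8.65
tool_pos: [0.3833, 0.287, 0.2174]
ee_rot: [-3.115, 0.617, -3.06]
wrist_force: [0.2, 1.1, -0.2]
width: 0.047
```

```bash
python3 - <<'E'
from h import *
cv2.imwrite('pics/w2.png',eyes.snapshot('wrist'))
down=Ro.from_euler('xyz',[np.pi,0,np.pi/2]).as_matrix()
go(np.array([.40,.15,.30]),down)
E
```

```text
t 8.7 pos [0.3832 0.2863 0.2145] q [ 0.826 -0.406  1.904 -0.453  1.22  -0.753] F [ 0.1  0.1 -1.6] w 0.0469
shift cm [ -5.37 -13.92  -6.27] rows 3.2357838003660397 | rotvec [0.483 0.489 1.587] rows 11.53187245531686
shift after turning [-13.63   1.68  -8.55]
```

View pics/w2.png

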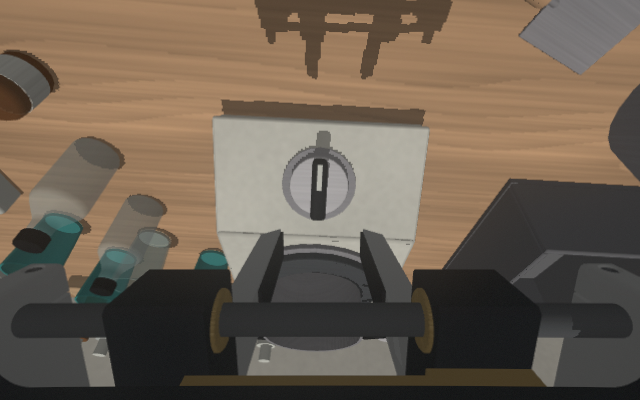

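The pointer line points straight down the slope toward the robot, from (320,160) to (320,190), with the bar square to the console. The knob is off. On to the outlet box.

Call:
arm_command([
  [0.5,0,0,-3,0,0,0],
  [0.5,0,0,-3,0,0,0],
  [0,0,0,0,0.0403,0.0408,0.1323],
  [0,0,0,0,0.0403,0.0408,0.1323],
  [0,0,0,0,0.0403,0.0408,0.1323],
  [0,0,0,0,0.0403,0.0408,0.1323],
  [0,0,0,0,0.0403,0.0408,0.1323],
  [0,0,0,0,0.0403,0.0408,0.1323],
  [0,0,0,0,0.0403,0.0408,0.1323],
  [0,0,0,0,0.0403,0.0408,0.1323],
  [0,0,0,0,0.0403,0.0408,0.1323],
  [0,0,0,0,0.0403,0.0408,0.1323],
  [0,0,0,0,0.0403,0.0408,0.1323],
  [0,0,0,0,0.0403,0.0408,0.1323],
  [0,0,0,-4,0,0,0],
  [0,0,0,0,0,0,0],
])

```text
time: 10.3
tool_pos: [0.3509, 0.2844, 0.3028]
ee_rot: [-3.14, 0.002, 1.566]
wrist_force: [-0.1, -0.1, 0.3]
width: 0.0004
```

```bash
python3 - <<'E'
from h import *
down=Ro.from_euler('xyz',[np.pi,0,np.pi/2]).as_matrix()
go(np.array([.42,-.283,.25]),down)
E
```

```text
t 10.3 pos [0.3509 0.2844 0.3028] q [ 5.560e-01 -1.290e-01  1.392e+00 -1.000e-03  1.881e+00  5.600e-01] F [-0.1 -0.1  0.3] w 0.0004
shift cm [-56.7    7.16   5.36] rows 11.48085991926496 | rotvec [-0.001  0.002 -0.004] rows 0.0318356155907518
shift after turning [-56.74   6.91   5.28]
```

Call:
arm_command([
  [0,-2,0,0,0,0,0],
  [0,-4.3,0.55,0,0,0,0],
  [0,-4.3,0.55,0,0,0,0],
  [0,-4.3,0.55,0,0,0,0],
  [0,-4.3,0.55,0,0,0,0],
  [0,-4.3,0.55,0,0,0,0],
  [0,-4.3,0.55,0,0,0,0],
  [0,-4.3,0.55,0,0,0,0],
  [0,-4.3,0.55,0,0,0,0],
  [0,-4.3,0.55,0,0,0,0],
  [0,-4.3,0.55,0,0,0,0],
  [0,-4.3,0.55,1.5,0,0,0],
  [0,-4.3,0.55,1.5,0,0,0],
  [0,-4.3,0.5,1.5,0,0,0],
  [0,-4.3,0.5,0.8,0,0,0],
  [0,-2.0,0,0,0,0,0],
  [0,0,0,0,0,0,0],
])

```text
time: 12.0
tool_pos: [0.4223, -0.3603, 0.2459]
ee_rot: [-3.133, 0.001, 1.565]
wrist_force: [-0.4, 0.2, -0.1]
width: 0.0003
```

```bash
python3 - <<'E'
from h import *
c=eyes.get_calibration('wrist'); cv2.imwrite('pics/w3.png',eyes.snapshot('wrist'))
import pickle; pickle.dump(c,open('w3.pkl','wb'))
for y in (-.2263,-.2833,-.341): print([proj(c,[.496+d,y,.058]).round(1) for d in (-.031,0,.031)])
go(np.array([.472,-.2263,.09]),Ro.from_euler('xyz',[np.pi,0,np.pi/2]).as_matrix())
E
```

```text
[array([361.1,  63.5]), array([389.7,  63.3]), array([418.4,  63. ])]
[array([359.7, 118. ]), array([387.1, 117.8]), array([414.6, 117.6])]
[array([358.4, 168.7]), array([384.7, 168.6]), array([411.1, 168.5])]
t 12.05 pos [ 0.4227 -0.3587  0.2471] q [-0.802  0.097  1.278 -0.006  1.771 -0.799] F [-0.5  0.3  0.4] w 0.0005
shift cm [13.27  4.99 15.66] rows 4.225216867011558 | rotvec [-0.007  0.001 -0.004] rows 0.0575561993431189
shift after turning [13.24  4.93 15.71]
```

View pics/w3.png

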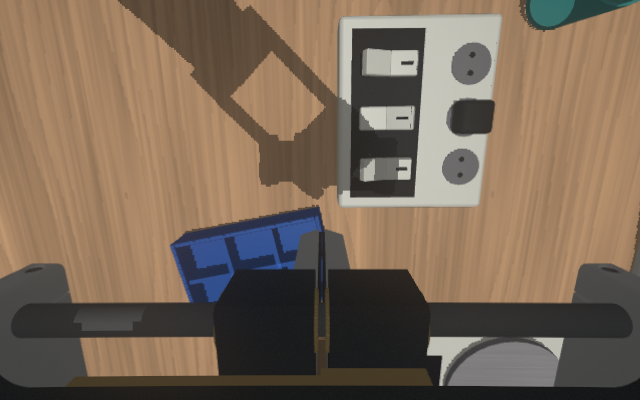

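The rockers are at (390,63), (387,118) and (385,169), each within about 2 px of the prediction. Move above the left one's near half.

Call:
arm_command([
  [0,3.3,1.2,0,-0.007,0.001,-0.004],
  [0,3.3,1.2,0,0,0,0],
  [0,3.3,1.2,2,0,0,0],
  [0,3.3,1.2,3,0,0,0],
  [0,0,0,3,0,0,0],
  [0,0,0,3,0,0,0],
  [0,0,0,3,0,0,0],
  [0,0,0,0.8,0,0,0],
  [0,0,0,0,0,0,0],
  [0,0,0,0,0,0,0],
])

```text
time: 13.05
tool_pos: [0.4723, -0.2263, 0.103]
ee_rot: [3.137, 0.004, 1.573]
wrist_force: [0.7, 0.6, 1.2]
width: 0.0003
```

```bash
python3 - <<'E'
from h import *
go(np.array([.471,-.2263,.058]),Ro.from_euler('xyz',[np.pi,0,np.pi/2]).as_matrix())
E
```

```text
t 13.05 pos [ 0.4723 -0.2263  0.103 ] q [-5.540e-01  6.800e-02  1.596e+00 -1.000e-03  1.471e+00 -5.570e-01] F [0.7 0.6 1.2] w 0.0003
shift cm [ 0.02 -0.15  4.5 ] rows 0.9009488551044191 | rotvec [0.005 0.004 0.002] rows 0.04365628830189362
shift after turning [ 0.   -0.13  4.5 ]
```

Call:
arm_command([
  [0,0,-0.1,1.5,0,0,0],
  [0,0,0,1.0,0,0,0],
  [0,0,0,0.7,0,0,0],
  [0,0,0,0.5,0,0,0],
  [0,0,0,0.5,0,0,0],
  [0,0,0,0.3,0,0,0],
  [0,0,0,0,0,0,0],
])

```text
time: 13.75
tool_pos: [0.4711, -0.2266, 0.0582]
ee_rot: [3.138, 0.003, 1.573]
wrist_force: [-3.5, 1.4, 7.7]
width: 0.0006
```

Call:
arm_command([
  [0,0,0,-2,0,0,0],
  [0,0,0,-3,0,0,0],
  [0,-3.8,0,0,0,0,0],
  [0,-3.8,0,0,0,0,0],
  [0,-3.85,0,0,0,0,0],
  [0,0,0,0,0,0,0],
  [0,0,0,0,0,0,0],
])

```text
time: 14.45
tool_pos: [0.4708, -0.3412, 0.1063]
ee_rot: [3.139, 0.002, 1.571]
wrist_force: [0.5, 0.1, -0.1]
width: 0.0006
```

```bash
python3 - <<'E'
from h import *
go(np.array([.471,-.341,.058]),Ro.from_euler('xyz',[np.pi,0,np.pi/2]).as_matrix())
t=eyes.snapshot('top')[185:280,390:505]; cv2.imwrite('pics/t2.png',cv2.resize(t,None,fx=5,fy=5,interpolation=cv2.INTER_CUBIC))
E
```

```text
t 14.45 pos [ 0.4708 -0.3412  0.1063] q [-0.725  0.193  1.449  0.     1.496 -0.725] F [ 0.5  0.1 -0.1] w 0.0006
shift cm [0.03 0.01 4.83] rows 0.9667154986792825 | rotvec [0.003 0.002 0.   ] rows 0.021845360127975146
shift after turning [0.02 0.02 4.83]
```

View pics/t2.png

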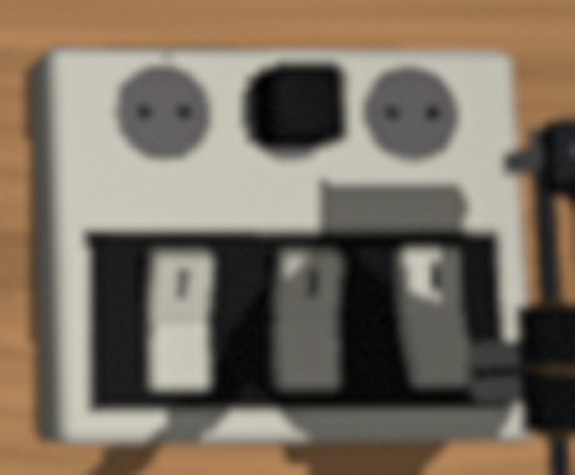

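The left rocker at (180,320) now has its near half flat, the same shape as the middle, so it is off. The right one at (430,320) is still on. Press the right near half.

Call:
arm_command([
  [0,0,0,2.0,0,0,0],
  [0,0,0,1.0,0,0,0],
  [0,0,0,0.6,0,0,0],
  [0,0,0,0.5,0,0,0],
  [0,0,0,0.5,0,0,0],
  [0,0,0,0.25,0,0,0],
  [0,0,0,0,0,0,0],
])

```text
time: 15.2
tool_pos: [0.4712, -0.341, 0.0585]
ee_rot: [3.139, 0.003, 1.573]
wrist_force: [-0.7, 0.3, -0.1]
width: 0.0003
```

Call:
arm_command([
  [0,0,0,-2,0,0,0],
  [0,0,0,-3,0,0,0],
  [0,2.9,2.5,0,0,0,0],
  [0,2.9,2.5,0,0,0,0],
  [0,0,0,0,0,0,0],
  [0,0,0,0,0,0,0],
])

```text
time: 15.8
tool_pos: [0.521, -0.2823, 0.1081]
ee_rot: [3.14, 0.003, 1.574]
wrist_force: [0.2, 0.5, -0.1]
width: 0.0004
```

```bash
python3 - <<'E'
from h import *
go(np.array([.521,-.2835,.058]),Ro.from_euler('xyz',[np.pi,0,np.pi/2]).as_matrix())
E
```

```text
t 15.8 pos [ 0.521  -0.2823  0.1081] q [-0.591  0.216  1.419 -0.002  1.503 -0.595] F [ 0.2  0.5 -0.1] w 0.0004
shift cm [-0.1  -0.01  5.01] rows 1.0031430482848467 | rotvec [0.002 0.003 0.004] rows 0.03660050142625261
shift after turning [-0.12  0.    5.01]
```

Call:
arm_command([
  [0,-0.1,0,2.0,0,0,0],
  [0,0,0,1.0,0,0,0],
  [0,0,0,0.7,0,0,0],
  [0,0,0,0.5,0,0,0],
  [0,0,0,0.5,0,0,0],
  [0,0,0,0.35,0,0,0],
  [0,0,0,0,0,0,0],
])

```text
time: 16.5
tool_pos: [0.5208, -0.2842, 0.0583]
ee_rot: [3.139, 0.004, 1.573]
wrist_force: [-0.7, 0.2, 2.9]
width: 0.0007
```

Call:
arm_command([
  [0,0,0,-2,0,0,0],
  [0,0,0,-4,0,0,0],
  [0,0,0,-4,0,0,0],
  [0,0,-4,-4,0,0,0],
  [0,0,-4,-2,0,0,0],
  [0,-3,-4,0,0,0,0],
  [0,-4,-4,0,0,0,0],
  [0,-4,-4,0,0,0,0],
  [0,-4,0,0,0,0,0],
  [0,-4,0,0,0,0,0],
  [0,0,0,0,0,0,0],
  [0,0,0,0,0,0,0],
])

```text
time: 17.7
tool_pos: [0.3343, -0.4647, 0.2123]
ee_rot: [3.14, 0.001, 1.572]
wrist_force: [0.2, 0.1, 0.1]
width: 0.0004
```

```bash
python3 - <<'E'
from h import *
t=eyes.snapshot('top'); s=eyes.snapshot('side')
a=cv2.resize(t[185:280,390:504],(400,300),interpolation=cv2.INTER_CUBIC); b=cv2.resize(s[125:200,345:445],(400,300),interpolation=cv2.INTER_CUBIC)
cv2.imwrite('pics/f.png',np.vstack([np.hstack([a,b]),np.hstack([cv2.resize(t,(400,250)),cv2.resize(s,(400,250))])]))
E
```

```text
(no output)
```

View pics/f.png

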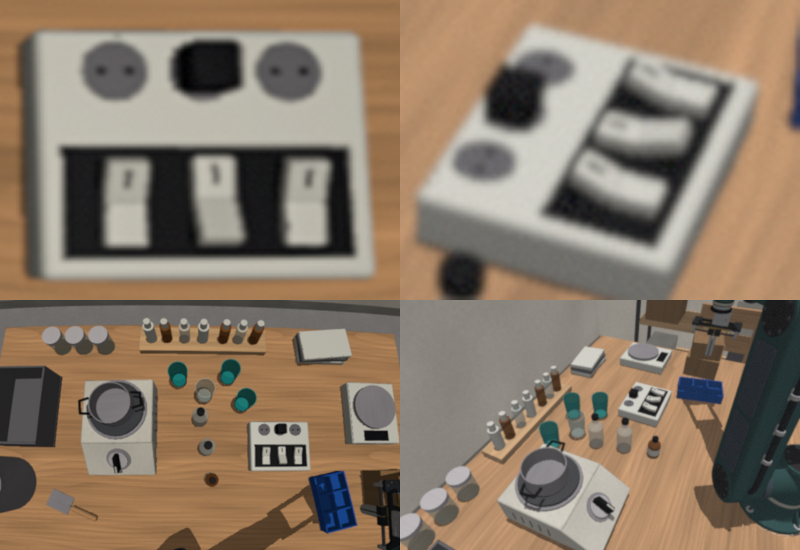

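Left (127,200) and right (305,200) have the near half flat, so they are off. The middle (215,200) has the far half flat, so it is on. The knob pointer points down the slope, and the pot, bottles and beaker are all standing. The arm is clear, so I'm handing in.

```bash
python3 -c "
from bench import job
job.close_job()"
```

```text
the job is handed in; nothing more can be done
```

The knob is at its off stop, the left and right rockers are off, and only the middle one is on. I handed the job in at about 18 s of the 61 s allowed.

- **Knob:** I gripped the bar and turned it anticlockwise about 1.35 rad. At the end the torque about the shaft rose to 0.54 N m, against about 0.06 N m of friction. The wrist picture then showed the pointer straight down the slope.
- **Rockers:** I pressed the near halves of the left and right ones, then the far half of the middle one. The wrist force read almost zero at the end of the right press, but the last top and side pictures show all three as asked.
- **Everything else:** in those last pictures the pot is still on the hotplate, the bottles and beaker are standing, and the arm is well clear with almost no wrist force. The highest wrist force I read was about 9 N.

No check failed. The knob's position from the wrist picture differed by 1–3 mm from the first measurement, and one approach move ended 7 mm off sideways; I corrected that before gripping.

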